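Unhook a carded filter from a peg with an upturned tip and load it in the kit caddy

ROBOT

A 7-joint arm with a two-finger parallel gripper is mounted at the origin on a cart in front of the work surface, level with it; the furniture and walls round the work are solid. World frame = base frame: x ahead of the robot, y to its left, z up, the work surface at z = 0. Lengths are in m, angles in degrees, forces in N, time in s.
With the tool pointing down it reaches from about 0.425 to 0.875 m from the base axis. Payload 4.7 kg.
Tool frame: the origin (TCP) lies between the finger pads; the fingertips stand 8 mm ahead of it and the grasp point (between the pads) lies 11 mm behind it (env.tip_extent is the distance from the TCP to the fingertips, in m); z points along the fingers, y is the line along which they close (so a half turn about z gives the same grasp; the last joint's range is limited). The gripper opens to 87 mm and grips with 3 to 60 N. Pads are 19 mm wide; open, the fingers measure 117 mm over their backs; the gripper's body (75 mm by 190 mm) begins 51 mm behind the grasp point.
Start: joints at [69.047, 18.392, -4.016, 83.108, 1.295, 78.541, -3.26], TCP at [0.241, -0.604, 0.231] pointing down, gripper open.
Joint ranges: [-163.93, 163.93], [-17.29, 119.83], [-79.2, 71.16], [3.27, 140.29], [-89.18, 269.18], [5.43, 117.66], [-154.24, 154.24]. Speed limits (degrees/s): [147.25, 147.25, 180, 180, 180, 180, 180].

INTERFACE

Orientations are given as [roll, pitch, yaw] about the fixed x, y, z axes, in that order (R = Rz(yaw) Ry(pitch) Rx(roll)).
In Python, from cell import sensors, vision, workorder, env gives the robot as it stands.
- The arm moves only by the tool drive_tool, never from a script. Its argument "moves" is a list of rows, each an object of numbers: "x", "y", "z": the shift along the tool's x, y, z in mm; "rx", "ry", "rz": the turn, a rotation vector about the tool's x, y, z in rad; "fingers": the closure, from -1 (fully open) to 1 (shut). In form: [{"x": .., "y": .., "z": .., "rx": .., "ry": .., "rz": .., "fingers": ..}, ...]. A call has 1 to 20 rows; each row is the pose to reach, as a shift and turn from the pose commanded when the call began, along the tool's axes at that moment; what a row does not reach only later rows make up. A row lasts 1/8 s, in which the tool goes at most 62.5 mm and 10.7 degrees, less where a joint would pass 70% of its speed; a pose out of reach is approached as far as the arm can. A call with a gripper value outside its range is refused whole. The fingers move at their own pace and stop on an object; "force" is the grip in N (left out, the last holds). Time passes only in rows, so rows that repeat a pose let the fingers close. It gives the time, the measured TCP pose, the force, the opening and the grip force at its end, in the units of the state.
- sensors.get_obs(): the state, without advancing time (a new reading comes with each control period).
- vision.read_camera(name): name is "side" or "top"; returns a dict with "image" (420x560x3 uint8, red, green, blue), "fx", "fy", "cx", "cy" (pixels), "R" (3x3) and "t" (3): a world point X has camera coordinates R X + t. Camera axes: x right, y down, z forward; pixel columns grow to the right and rows downward; lengths in m; the calibration is good to about 2 mm. A picture is of the moment at which its call begins. There is no depth.
- workorder.sign_off(): hands the job in; it is judged then, once.
The state is a dict: "time_s": time; "qpos": joint angles; "joint_velocities": joint speeds; "effort": joint torques, N m; "tool_pos": TCP position; "tool_rot": TCP orientation; "force": force on the tool from outside, world axes, zero at the start; "wrist_torque": the same for the moment, N m; "grip_width": finger opening in m; "grasp_force": force on a finger pad.
Only numpy, scipy, OpenCV 4.12 (cv2) and the standard library are available. Lean on these libraries where they do the work, as an engineer would, in place of code of your own. Each camera call takes 0.05 s, during which the arm holds its last target. There are 200 camera calls.

TASK

Take the blue carded filter pack off its wire peg: lift it so that its hang hole rides up and over the peg's upturned ball tip while you slide it off, gently, with never more than a few newtons of strain on the hang hole, which tears. Then lower the pack upright into the empty pocket of the kit caddy until it stands on the pocket floor, only then let go of it, and move clear. Leave the red pack hanging on its peg, and do not disturb the vials in the caddy or the conical flask.

Things in the scene. Friction and masses are not known exactly. Their poses are not given: they have to be found in the camera images.
- stand: Fixed bench stand: grey base plate 170 x 200 x 8 mm under an upright white perforated panel, 190 mm wide, top 223 mm above the worktop. Origin on the worktop under the middle of the panel's front face; x points back through the panel, so the two steel wire pegs stick out towards -x (to the robot); y to the left, z up.
- peg_left_root (a point): Middle of the left peg's clip on the panel (y = +60, z = 200 mm on the stand). Each peg is 5.6 mm wire: straight along -x to x = -104 mm, bent up over the next 8 mm (rising 2.3 mm), then a straight tip at 34 degrees to x = -125 mm, 11 mm above the straight part (centre line), where a black ball 8 mm across ends it. Stiff. The axes are the stand's and do not show the peg's slope.
- peg_right_root (a point): The same for the right peg (y = -60 mm). Pegs are bent by use: each as a whole points up to 6 degrees above or below level, by an unmeasured amount that differs between the two. All are 200 mm up (centre line) where the packs hang, x = -33 mm, so the tip may be up to 10 mm higher or lower than on a level peg. How high to lift must be felt.
- pack_blue: Card 56 wide (y), 3 thick (x), 104 mm tall (z), white with blue header, with a clear blister 40 x 42 x 10 mm in front (centre 44 mm up) over a steel and blue disc filter. 40 to 85 g. Origin: middle of the lower edge, midway in the overall depth of 13 mm; card at x = 3.5 to 6.5 mm. Hangs on the left or right peg, blister to the robot. Its header's side edges are free to grip, across 56 mm.
- pack_blue_hole (a point): Middle of the blue pack's hang hole: slot 20 mm wide (y), 9.5 mm high, edges rounded, at x = 5, z = 90 mm in the pack's frame, 14 mm below the card's upper edge; at the start 30 to 36 mm before the panel. Up-down play in the slot: 3.9 mm on the straight wire, 1.2 to 2.8 mm on the rising tip (card upright), 1.5 mm on the ball. Over 6 N against peg or stand tears it.
- pack_red: The same kind of pack with red header and red-rimmed disc, hanging on the other peg, where it stays. Origin as the blue pack's.
- caddy: Fixed grey kit caddy, base 116 x 132 mm. Origin on the worktop under the middle of its empty pocket; x points to the vials behind the pocket, y left. Pocket open at the top, inside 18 mm (x) by 60 mm (y), walls 4 mm; floor 6 mm above the worktop, rear and side walls end at 58 mm, front wall at 40 mm. The pack goes in upright, width along y. Three vials stand in wells behind, at x = 64 mm.
- vial_0: Amber vial with white cap, 27 mm across, 65 mm tall, in the caddy's right well (y = -40 mm, floor 10 mm above the worktop). Origin at the middle of its underside.
- vial_1: The same kind of vial in the middle well (y = 0).
- vial_2: The same kind of vial in the left well (y = +40 mm).
- erlenmeyer: Conical glass flask, 64 mm across, 104 mm tall, on the worktop behind the caddy, to the right of the stand. Origin at the middle of its underside.
Not all that is in view belongs to the job. What is shaped like the pack_blue but green or yellow is not meant.

How it is judged:
By the outcome, as a careful person would: the job done as asked, in the order asked, and still so for the second after the job is handed in, with the robot touching nothing.
It also fails if it takes over 72 s, if anything falls off the work surface, if the arm or the gripper's body presses on something with over 40 N, if the wrist force passes 120 N, or if a joint passes its speed limit or range.

## Working session

There is one attempt and no reset: what is moved stays moved. The work goes in short steps, Python scripts to look and compute and a tool call to move; the robot and the scene stay as the last step left them, time stands still between calls to the robot, and variables do not carry over. Pictures are saved under pics/ and viewed, at most 10 in all, crops included, and the job is handed in when it is done.

Besides the shell and the picture viewer there is one more tool, called after "Emit:" by a JSON object that holds its "api" and its "payload". drive_tool: Moves the arm, as the interface text tells. Its arguments: {"type":"object","properties":{"moves":{"type":"array"},"force":{"type":"number"}},"required":["moves"]}

```bash
mkdir -p pics
python3 - <<'E'
from cell import sensors, vision, env
import cv2
for n in("side","top"):
    c=vision.read_camera(n); cv2.imwrite(f"pics/{n}0.png",c["image"][:,:,::-1])
    print(n,c["fx"],c["fy"],c["cx"],c["cy"],c["R"],c["t"])
print(sensors.get_obs())
E
```

```text
side 448.2514118661487 448.2514118661487 275.62146426244993 209.18064527331336 [[-0.90451421 -0.42643868 -0.00202303]
 [-0.35885991  0.76371936 -0.53661187]
 [ 0.23037709 -0.48464708 -0.84382676]] [0.46059889 0.27519491 0.97051063]
top 487.7025231980252 487.7025231980252 280.0269785733363 207.90291834811484 [[ 0.02602375 -0.99964637 -0.00546756]
 [-0.98764112 -0.02486483 -0.15474743]
 [ 0.15455676  0.00942709 -0.98793893]] [-0.02081741  0.55399101  1.13430873]
{'time_s': 0.1, 'qpos': array([69.04662194, 18.43365186, -4.0136091 , 83.16695683,  1.29436297,
       78.54206793, -3.26006285]), 'joint_velocities': array([ 0.09765233, -0.12693884,  0.00888148, -0.17664119, -0.01325095,
       -0.03314399, -0.01702062]), 'effort': array([ 3.32522432e-04, -4.92569947e+01, -4.05364763e-01, -3.13399136e+01,
       -6.41907798e-02,  3.94731970e-02,  7.02378588e-05]), 'tool_pos': array([ 0.24074127, -0.60325669,  0.22959214]), 'tool_rot': array([-1.79902512e+02,  5.48158348e-03,  2.17609419e+01]), 'force': array([ 0.47633511, -0.16339251,  0.19156262]), 'wrist_torque': array([-0.01768282,  0.09336663, -0.00192202]), 'grasp_force': 0.0, 'grip_width': 0.08692499635519661}
```

View pics/side0.png

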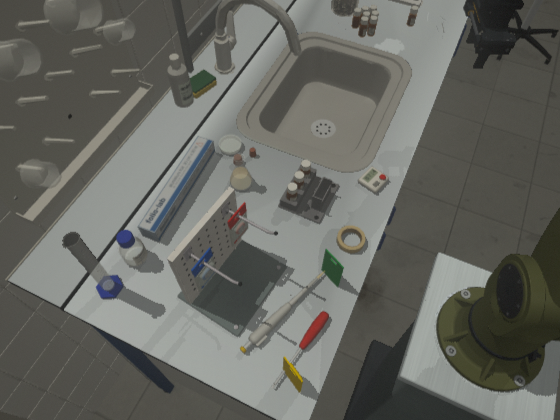

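View pics/top0.png

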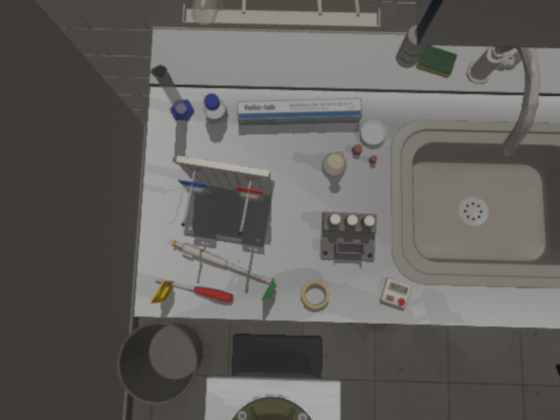

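Side view candidates: blue header at (202,262) on the left peg (top: 193,183), the one I want; red at (237,215); green card at (333,265); yellow card at (290,373); and blue-capped bottle at (127,240) and blue hex base at (110,288), which are distractors. The caddy pocket is at side (322,190) and top (349,248). I'll check the choice in close crops.

Run:
```python
import cv2
a=cv2.imread("pics/side0.png")[180:335,160:350]; b=cv2.imread("pics/top0.png")[140:270,160:390]
cv2.imwrite("pics/sc.png",cv2.resize(a[:, :140],(560,600),interpolation=cv2.INTER_CUBIC) if 0 else cv2.resize(a,None,fx=4,fy=3.8,interpolation=cv2.INTER_CUBIC))
cv2.imwrite("pics/tc.png",cv2.resize(b,None,fx=3.4,fy=3.4,interpolation=cv2.INTER_CUBIC))
```

```text
(no output)
```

View pics/sc.png

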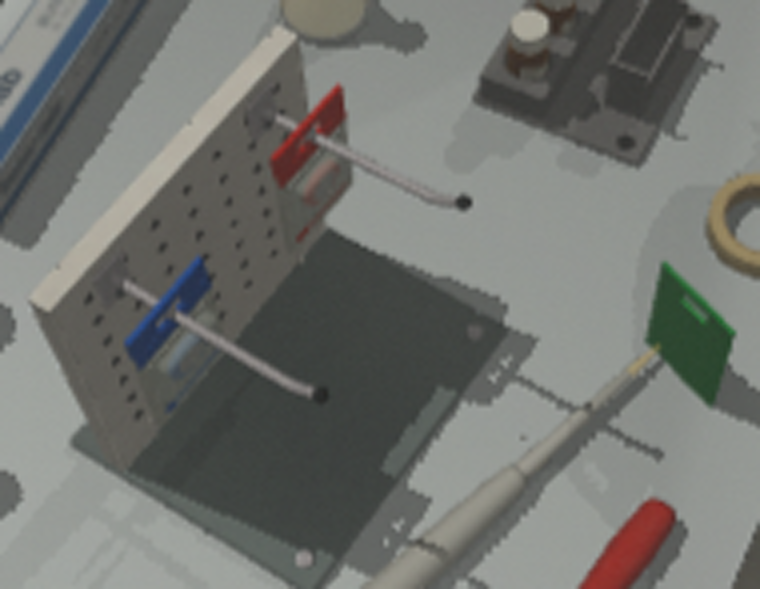

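View pics/tc.png

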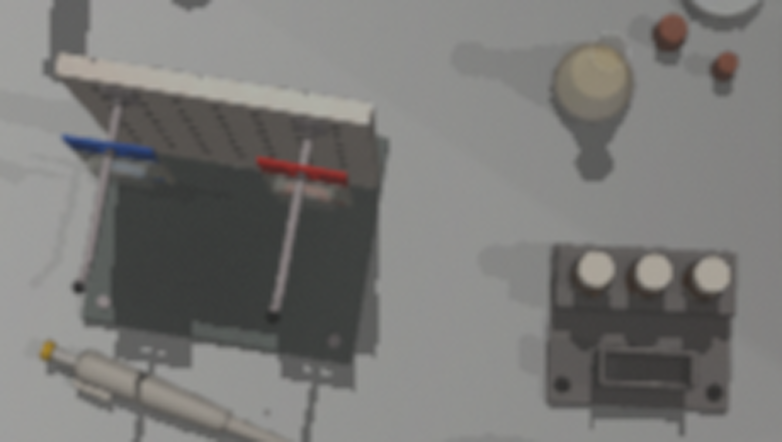

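The crops confirm it: blue header pack on the left peg (side crop 170,310; top crop 110,147), ball tip at side crop (321,395) and top crop (79,287). The green card lies elsewhere and is plainly not the pack. The pocket is at top crop (645,368). Next I'll triangulate and take one crop of the caddy.

```bash
cat > h.py <<'E'
import numpy as np, cv2
from cell import vision, sensors
_C={}
def cam(n):
    if n not in _C: _C[n]=vision.read_camera(n)
    return _C[n]
def P(n):
    c=cam(n); K=np.array([[c["fx"],0,c["cx"]],[0,c["fy"],c["cy"]],[0,0,1]])
    return K@np.c_[np.array(c["R"]),np.array(c["t"])]
def proj(n,X):
    u=P(n)@np.r_[X,1]; return u[:2]/u[2]
def tri(s,t):
    X=cv2.triangulatePoints(P("side"),P("top"),np.float64(s),np.float64(t))[:,0]; X=X[:3]/X[3]
    return X, np.abs(proj("side",X)-s).max(), np.abs(proj("top",X)-t).max()
E
python3 - <<'E'
from h import *
S=lambda x,y:np.array([(x+.5)/4-.5+160,(y+.5)/3.8-.5+180]); T=lambda x,y:np.array([(x+.5)/3.4-.5+160,(y+.5)/3.4-.5+140])
for n,s,t in [("ballL",S(321,395),T(79,287)),("ballR",S(463,202),T(273,316)),("blue upL",S(126,345),T(64,138)),("blue upR",S(204,258),T(155,153)),
 ("red upL",S(273,160),T(258,160)),("red upR",S(341,88),T(347,178)),("panel frontL",S(48,308),T(57,75)),("panel frontR",S(297,38),T(372,122)),("rootL",S(123,284),T(117,108)),("rootR",S(276,119),T(306,144))]:
    X,a,b=tri(s,t); print(n,X.round(4),round(a,2),round(b,2))
for n in("side","top"):
    c=cam(n);print(n,-np.array(c["R"]).T@np.array(c["t"]))
im=cam("side")["image"][140:240,210:360,::-1]
cv2.imwrite("pics/sc2.png",cv2.resize(im,None,fx=5,fy=5,interpolation=cv2.INTER_CUBIC))
E
```

```text
ballL [0.4902 0.1919 0.2053] 0.07 0.05
ballR [0.4748 0.0724 0.2134] 0.15 0.12
blue upL [0.5834 0.2068 0.2047] 0.59 0.44
blue upR [0.5749 0.15   0.2049] 0.3 0.23
red upL [0.5718 0.0861 0.2064] 0.32 0.26
red upR [0.5624 0.0312 0.205 ] 0.39 0.32
panel frontL [0.6198 0.2102 0.2199] 0.82 0.61
panel frontR [0.5956 0.0164 0.2126] 0.06 0.05
rootL [0.6047 0.1764 0.1979] 0.55 0.42
rootR [0.5855 0.0579 0.1964] 0.74 0.61
side [0.29179125 0.45660064 0.96754751]
top [ 0.37237096 -0.0177284   1.20624262]
```

View pics/sc2.png

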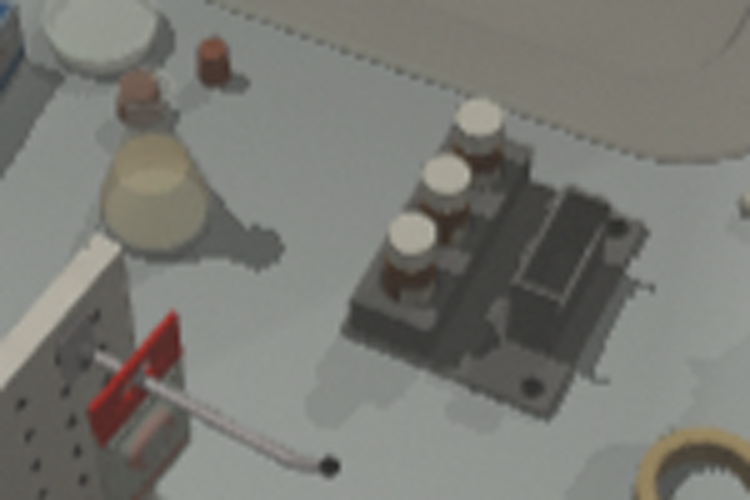

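The crop shows the flask at (155,190), the three caps at (411,232), (446,174) and (479,116), and the pocket rim corners near (518,262), (562,300), (612,203) and (570,188). Now the pose fits.

Run:
```python
from h import *
from scipy.optimize import least_squares
S=lambda x,y:np.array([(x+.5)/4-.5+160,(y+.5)/3.8-.5+180]); T=lambda x,y:np.array([(x+.5)/3.4-.5+160,(y+.5)/3.4-.5+140])
S2=lambda x,y:np.array([(x+.5)/5-.5+210,(y+.5)/5-.5+140])
for n,s,t in [("cap2",S2(411,232),T(596,270)),("cap1",S2(446,174),T(654,272)),("cap0",S2(479,116),T(711,275)),
 ("pRL",S2(518,262),T(601,351)),("pRR",S2(570,188),T(690,354)),("pFR",S2(611,203),T(690,387)),("pFL",S2(560,300),T(602,383)),("baseFL",S2(548,418),T(547,402)),("baseFR",S2(648,230),T(727,412))]:
    X,a,b=tri(s,t); print(n,X.round(4),round(a,2),round(b,2))
def W(p,X): c,s=np.cos(p[2]),np.sin(p[2]); return np.array([p[0]+c*X[0]-s*X[1],p[1]+s*X[0]+c*X[1],X[2]])
obs=[((64,40,75),S2(411,232),T(596,270)),((64,0,75),S2(446,174),T(654,272)),((64,-40,75),S2(479,116),T(711,275)),
 ((9,30,58),None,T(601,351)),((9,-30,58),None,T(690,354))]
def res(p):
    r=[]
    for X,s,t in obs:
        w=W(p,np.array(X)/1e3)
        if s is not None: r+=list(proj("side",w)+p[3:5]-s)
        r+=list(proj("top",w)+p[5:7]-t)
    return r+list(np.array(p[3:])/2)
f=least_squares(res,[.47,-.16,-.03,0,0,0,0]);print("caddy",f.x[:2].round(4),np.degrees(f.x[2]),f.x[3:].round(2),np.round(f.fun,1))
st=[((0,95,223),S(48,308),T(57,75)),((0,-95,223),S(297,38),T(372,122))]
def res(p):
    r=[]
    for X,s,t in st+[((-125,60,211+p[3]),S(321,395),T(79,287)),((-125,-60,211+p[4]),S(463,202),T(273,316)),((-p[9],60+28+p[11],p[7]),S(126,345),T(64,138)),((-p[9],60-28+p[11],p[7]),S(204,258),T(155,153)),((-p[10],-60+28+p[12],p[8]),S(273,160),T(258,160)),((-p[10],-60-28+p[12],p[8]),S(341,88),T(347,178))]:
        w=W(p,np.array(X)/1e3); r+=list(proj("side",w)+p[5]*np.array([0,1])-s)+list(proj("top",w)+p[6]*np.array([1,0])-t)
    return r+[p[5]/2,p[6]/2,p[3]/10,p[4]/10,(p[9]-33)/5,(p[10]-33)/5,p[11]/3,p[12]/3,(p[7]-212)/3,(p[8]-212)/3]
f=least_squares(res,[.6,.11,-.14,0,0,0,0,212,212,33,33,0,0],x_scale=[.01,.01,.1,1,1,1,1,1,1,1,1,1,1]);print("stand",f.x[:2].round(4),np.degrees(f.x[2]),f.x[3:].round(2),np.round(f.fun,1))
print("hole",W(f.x,np.array([-f.x[9],60+f.x[11],198])/1e3),"dir",np.cos(f.x[2]),np.sin(f.x[2]))
```

```text
cap2 [ 0.5279 -0.1361  0.0713] 0.57 0.51
cap1 [ 0.5272 -0.1763  0.0706] 0.38 0.34
cap0 [ 0.5259 -0.2151  0.0732] 0.44 0.41
pRL [ 0.4722 -0.1395  0.075 ] 0.82 0.73
pRR [ 0.4714 -0.2032  0.0584] 0.01 0.01
pFR [ 0.4489 -0.2031  0.0587] 0.13 0.12
pFL [ 0.451  -0.1432  0.0509] 0.3 0.27
baseFL [ 0.4394 -0.1093 -0.0024] 0.1 0.09
baseFR [ 0.4355 -0.24   -0.0034] 0.08 0.07
caddy [ 0.4627 -0.1725] -1.7169526904728665 [-0.38  0.19  0.25  0.26] [-0.  -0.  -0.4 -0.5 -0.  -0.1 -0.4 -0.1  0.2  0.1  0.  -0.1  0.7  0.
  0.   0.6 -0.2  0.1  0.1  0.1]
stand [0.6055 0.1168] -8.004673353715674 [-1.2200e+00  6.9600e+00  1.0000e-02  1.7300e+00  2.1141e+02  2.1181e+02
  3.6640e+01  3.2000e+01 -5.7000e-01 -1.0000e-01] [ 0.8  0.   0.8 -0.5 -0.3  0.  -1.6  0.4 -0.5 -0.1  0.4 -0.3  0.3  0.2
  0.3  0.3  0.5 -0.2  0.1 -0.2 -0.3  0.1 -0.3 -0.3  0.4  0.5 -0.3  0.4
 -0.1 -0.5  0.1 -0.6  0.   0.9 -0.1  0.7  0.7 -0.2 -0.2 -0.  -0.2 -0.1]
hole [0.57746131 0.18079722 0.198     ] dir 0.9902567137365337 -0.1392538721175134
```

```bash
cat >> h.py <<'E'
from scipy.spatial.transform import Rotation as Ro
def go(x,y,z,yaw):
    o=sensors.get_obs(); R=Ro.from_euler("xyz",o["tool_rot"],degrees=True)
    d=R.inv().apply(np.array([x,y,z])-o["tool_pos"])*1e3
    r=(R.inv()*Ro.from_euler("xyz",[180,0,yaw],degrees=True)).as_rotvec()
    print("shift mm",d.round(2),"turn",r.round(4)); return d
E
python3 - <<'E'
from h import *
go(.241,-.604,.36,-8);go(.578,.18,.33,-8)
E
```

```text
shift mm [-9.0000e-02  3.8000e-01 -1.2979e+02] turn [-6.000e-04  2.000e-04  5.194e-01]
shift mm [ 603.57 -602.79  -99.46] turn [-6.000e-04  2.000e-04  5.194e-01]
```

Emit:
{"api": "drive_tool", "payload": {"moves": [{"z":-60,"fingers":-1},{"x":30,"y":-30,"z":-110,"fingers":-1},{"x":70,"y":-70,"z":-110,"rz":0.1,"fingers":-1},{"x":110,"y":-110,"z":-110,"rz":0.2,"fingers":-1},{"x":150,"y":-150,"z":-110,"rz":0.3,"fingers":-1},{"x":190,"y":-190,"z":-110,"rz":0.4,"fingers":-1},{"x":230,"y":-230,"z":-110,"rz":0.519,"fingers":-1},{"x":270,"y":-270,"z":-110,"rz":0.519,"fingers":-1},{"x":310,"y":-310,"z":-110,"rz":0.519,"fingers":-1},{"x":350,"y":-350,"z":-110,"rz":0.519,"fingers":-1},{"x":390,"y":-390,"z":-110,"rz":0.519,"fingers":-1},{"x":430,"y":-430,"z":-110,"rz":0.519,"fingers":-1},{"x":470,"y":-470,"z":-110,"rz":0.519,"fingers":-1},{"x":510,"y":-510,"z":-110,"rz":0.519,"fingers":-1},{"x":550,"y":-550,"z":-110,"rz":0.519,"fingers":-1},{"x":590,"y":-590,"z":-110,"rz":0.519,"fingers":-1},{"x":603.6,"y":-602.8,"z":-110,"rz":0.519,"fingers":-1},{"x":603.6,"y":-602.8,"z":-110,"rz":0.519,"fingers":-1},{"x":603.6,"y":-602.8,"z":-110,"rz":0.519,"fingers":-1},{"x":603.6,"y":-602.8,"z":-110,"rz":0.519,"fingers":-1}]}}

```text
invalid input at $.moves[0]: expected keys x, y, z, rx, ry, rz, fingers
```

All keys are required in every row.

Emit:
{"api": "drive_tool", "payload": {"moves": [{"x":0,"y":0,"z":-60,"rx":0,"ry":0,"rz":0,"fingers":-1},{"x":30,"y":-30,"z":-110,"rx":0,"ry":0,"rz":0,"fingers":-1},{"x":70,"y":-70,"z":-110,"rx":0,"ry":0,"rz":0.1,"fingers":-1},{"x":110,"y":-110,"z":-110,"rx":0,"ry":0,"rz":0.2,"fingers":-1},{"x":150,"y":-150,"z":-110,"rx":0,"ry":0,"rz":0.3,"fingers":-1},{"x":190,"y":-190,"z":-110,"rx":0,"ry":0,"rz":0.4,"fingers":-1},{"x":230,"y":-230,"z":-110,"rx":0,"ry":0,"rz":0.519,"fingers":-1},{"x":270,"y":-270,"z":-110,"rx":0,"ry":0,"rz":0.519,"fingers":-1},{"x":310,"y":-310,"z":-110,"rx":0,"ry":0,"rz":0.519,"fingers":-1},{"x":350,"y":-350,"z":-110,"rx":0,"ry":0,"rz":0.519,"fingers":-1},{"x":390,"y":-390,"z":-110,"rx":0,"ry":0,"rz":0.519,"fingers":-1},{"x":430,"y":-430,"z":-110,"rx":0,"ry":0,"rz":0.519,"fingers":-1},{"x":470,"y":-470,"z":-110,"rx":0,"ry":0,"rz":0.519,"fingers":-1},{"x":510,"y":-510,"z":-110,"rx":0,"ry":0,"rz":0.519,"fingers":-1},{"x":550,"y":-550,"z":-110,"rx":0,"ry":0,"rz":0.519,"fingers":-1},{"x":590,"y":-590,"z":-110,"rx":0,"ry":0,"rz":0.519,"fingers":-1},{"x":603.6,"y":-602.8,"z":-110,"rx":0,"ry":0,"rz":0.519,"fingers":-1},{"x":603.6,"y":-602.8,"z":-110,"rx":0,"ry":0,"rz":0.519,"fingers":-1},{"x":603.6,"y":-602.8,"z":-110,"rx":0,"ry":0,"rz":0.519,"fingers":-1},{"x":603.6,"y":-602.8,"z":-110,"rx":0,"ry":0,"rz":0.519,"fingers":-1}]}}

```text
time_s: 2.8
tool_pos: [0.5782, 0.1783, 0.3408]
tool_rot: [179.9, -0.0, -8.1]
force: [0.8, 0.1, -0.4]
grip_width: 0.0868
grasp_force: 0.0
```

Run:
```python
from h import *
print(sensors.get_obs()); go(.578,.18,.181,-8)
```

```text
{'time_s': 2.8, 'qpos': array([  17.81173225,   16.43347803,  -47.46259968,   78.09582114,
         12.10988195,   90.61661217, -126.43949124]), 'joint_velocities': array([ 0.02635238, -0.1470867 , -0.15303544, -0.04618398,  0.05996658,
       -0.07191889, -0.05134734]), 'effort': array([-2.96163568e-01, -3.87174833e+01, -6.45690411e+00, -3.12729907e+01,
        1.47838594e-02, -9.01823840e-02,  4.32829518e-03]), 'tool_pos': array([0.57815982, 0.17826604, 0.34078249]), 'tool_rot': array([ 1.79935561e+02, -4.32084248e-02, -8.11236180e+00]), 'force': array([ 0.8437414 ,  0.08122017, -0.42241788]), 'wrist_torque': array([ 0.08153548, -0.00422713, -0.012408  ]), 'grasp_force': 0.0, 'grip_width': 0.08683794785557945}
shift mm [ -0.52  -1.87 159.78] turn [ 0.0011 -0.0008 -0.002 ]
```

Emit:
{"api": "drive_tool", "payload": {"moves": [{"x":-0.5,"y":-1.5,"z":40,"rx":0,"ry":0,"rz":0,"fingers":-1},{"x":-0.5,"y":-1.5,"z":75,"rx":0,"ry":0,"rz":0,"fingers":-1},{"x":-0.5,"y":-1.5,"z":100,"rx":0,"ry":0,"rz":0,"fingers":-1},{"x":-0.5,"y":-1.5,"z":115,"rx":0,"ry":0,"rz":0,"fingers":-1},{"x":-0.5,"y":-1.5,"z":130,"rx":0,"ry":0,"rz":0,"fingers":-1},{"x":-0.5,"y":-1.5,"z":145,"rx":0,"ry":0,"rz":0,"fingers":-1},{"x":-0.5,"y":-1.5,"z":160,"rx":0,"ry":0,"rz":0,"fingers":-1},{"x":-0.5,"y":-1.5,"z":160,"rx":0,"ry":0,"rz":0,"fingers":-1},{"x":-0.5,"y":-1.5,"z":160,"rx":0,"ry":0,"rz":0,"fingers":-1}]}}

```text
time_s: 3.92
tool_pos: [0.578, 0.1817, 0.1809]
tool_rot: [-180.0, -0.0, -8.0]
force: [-0.7, -0.2, 1.0]
grip_width: 0.0865
grasp_force: 0.0
```

Run:
```python
from h import *
go(.578,.18,.181,-8); print(sensors.get_obs()["force"])
a=cam("side")["image"][195:305,170:260,::-1]; b=cam("top")["image"][140:250,165:265,::-1]
f=lambda i:cv2.resize(i,(390,440),interpolation=cv2.INTER_CUBIC)
cv2.imwrite("pics/g1.png",np.hstack([f(a),f(b)]))
```

```text
shift mm [ 0.21  1.7  -0.12] turn [-0.0003 -0.0005  0.0006]
[-0.73637073 -0.20342354  0.95293805]
```

View pics/g1.png

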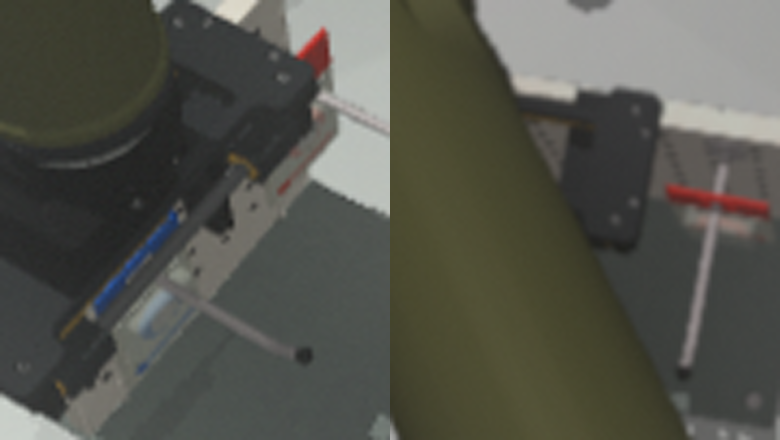

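Emit:
{"api": "drive_tool", "payload": {"moves": [{"x":0,"y":1.5,"z":0,"rx":0,"ry":0,"rz":0,"fingers":-0.3},{"x":0,"y":1.5,"z":0,"rx":0,"ry":0,"rz":0,"fingers":-0.3},{"x":0,"y":1.5,"z":0,"rx":0,"ry":0,"rz":0,"fingers":-0.3},{"x":0,"y":1.5,"z":0,"rx":0,"ry":0,"rz":0,"fingers":-0.3},{"x":0,"y":1.5,"z":0,"rx":0,"ry":0,"rz":0,"fingers":-0.2},{"x":0,"y":1.5,"z":0,"rx":0,"ry":0,"rz":0,"fingers":0.0},{"x":0,"y":1.5,"z":0,"rx":0,"ry":0,"rz":0,"fingers":0.0},{"x":0,"y":1.5,"z":0,"rx":0,"ry":0,"rz":0,"fingers":0.0}], "force": 6}}

```text
time_s: 5.03
tool_pos: [0.5775, 0.18, 0.1805]
tool_rot: [180.0, 0.0, -8.0]
force: [-0.1, 0.2, 1.2]
grip_width: 0.0559
grasp_force: 6.0
```

Run:
```python
from h import *
o=sensors.get_obs(); print(o["force"],o["wrist_torque"],o["tool_pos"],o["grip_width"],o["grasp_force"])
```

```text
[-0.14435916  0.18790582  1.20731822] [0.00596376 0.04116427 0.01814729] [0.57754171 0.17998662 0.18050228] 0.055948382258916615 5.999973868019879
```

Emit:
{"api": "drive_tool", "payload": {"moves": [{"x":0,"y":0,"z":0,"rx":0,"ry":0,"rz":0,"fingers":0.2},{"x":0,"y":0,"z":0,"rx":0,"ry":0,"rz":0,"fingers":0.2},{"x":0,"y":0,"z":-0.5,"rx":0,"ry":0,"rz":0,"fingers":0.2},{"x":0,"y":0,"z":-1,"rx":0,"ry":0,"rz":0,"fingers":0.2},{"x":0,"y":0,"z":-1.5,"rx":0,"ry":0,"rz":0,"fingers":0.2},{"x":0,"y":0,"z":-2,"rx":0,"ry":0,"rz":0,"fingers":0.2},{"x":0,"y":0,"z":-2,"rx":0,"ry":0,"rz":0,"fingers":0.2},{"x":0,"y":0,"z":-2,"rx":0,"ry":0,"rz":0,"fingers":0.2}], "force": 14}}

```text
time_s: 6.02
tool_pos: [0.5776, 0.18, 0.1825]
tool_rot: [180.0, -0.0, -8.0]
force: [-0.1, 0.1, -0.2]
grip_width: 0.0556
grasp_force: 14.0
```

Emit:
{"api": "drive_tool", "payload": {"moves": [{"x":0,"y":0,"z":-0.4,"rx":0,"ry":0,"rz":0,"fingers":0.2},{"x":0,"y":0,"z":-0.8,"rx":0,"ry":0,"rz":0,"fingers":0.2},{"x":0,"y":0,"z":-0.8,"rx":0,"ry":0,"rz":0,"fingers":0.2}]}}

```text
time_s: 6.4
tool_pos: [0.5776, 0.18, 0.1834]
tool_rot: [180.0, -0.0, -8.0]
force: [-0.3, 0.8, -0.5]
grip_width: 0.0557
grasp_force: 14.0
```

Emit:
{"api": "drive_tool", "payload": {"moves": [{"x":0,"y":0,"z":-0.3,"rx":0,"ry":0,"rz":0,"fingers":0.2},{"x":0,"y":0,"z":-0.6,"rx":0,"ry":0,"rz":0,"fingers":0.2},{"x":0,"y":0,"z":-0.6,"rx":0,"ry":0,"rz":0,"fingers":0.2}]}}

```text
time_s: 6.78
tool_pos: [0.5776, 0.18, 0.1839]
tool_rot: [180.0, -0.0, -8.0]
force: [-0.2, 1.0, -1.2]
grip_width: 0.0554
grasp_force: 14.0
```

```bash
cat >> h.py <<'E'
def feel(n=4):
    F=[]
    for i in range(n):
        o=sensors.get_obs(); F.append(np.r_[o["force"],o["wrist_torque"]]); vision.read_camera("top")
    F=np.array(F); print("F",F.mean(0).round(2),"sd",F.std(0).round(2),"pos",(o["tool_pos"]*1e3).round(2),"rot",o["tool_rot"].round(2),"t",round(o["time_s"],2))
E
python3 -c "from h import *; feel(5)"
```

```text
F [-0.11  0.03 -0.42  0.05  0.02 -0.01] sd [0.61 0.69 0.61 0.01 0.02 0.02] pos [577.56 179.96 183.89] rot [179.99   0.    -7.98] t 6.97
```

Emit:
{"api": "drive_tool", "payload": {"moves": [{"x":0,"y":0,"z":-0.3,"rx":0,"ry":0,"rz":0,"fingers":0.2},{"x":0,"y":0,"z":-0.5,"rx":0,"ry":0,"rz":0,"fingers":0.2},{"x":0,"y":0,"z":-0.5,"rx":0,"ry":0,"rz":0,"fingers":0.2}]}}

```text
time_s: 7.4
tool_pos: [0.5776, 0.18, 0.1844]
tool_rot: [180.0, -0.0, -8.0]
force: [-0.4, 0.0, -0.1]
grip_width: 0.0556
grasp_force: 14.0
```

```bash
python3 -c "from h import *; feel(5)"
```

```text
F [ 0.06 -0.29 -0.42  0.03  0.04  0.  ] sd [0.29 0.46 0.34 0.02 0.03 0.03] pos [577.56 179.98 184.4 ] rot [179.99   0.    -7.98] t 7.6
```

Emit:
{"api": "drive_tool", "payload": {"moves": [{"x":0,"y":0,"z":-0.3,"rx":0,"ry":0,"rz":0,"fingers":0.2},{"x":0,"y":0,"z":-0.4,"rx":0,"ry":0,"rz":0,"fingers":0.2}]}}

```text
time_s: 7.9
tool_pos: [0.5775, 0.18, 0.1848]
tool_rot: [180.0, 0.0, -8.0]
force: [0.1, 0.0, -0.2]
grip_width: 0.0555
grasp_force: 14.0
```

```bash
python3 -c "from h import *; feel(4)"
```

```text
F [-0.22 -0.05 -0.44  0.04  0.04 -0.02] sd [0.65 0.41 0.57 0.04 0.01 0.02] pos [577.57 179.96 184.8 ] rot [179.99  -0.    -7.97] t 8.05
```

Emit:
{"api": "drive_tool", "payload": {"moves": [{"x":0,"y":0,"z":-0.3,"rx":0,"ry":0,"rz":0,"fingers":0.2},{"x":0,"y":0,"z":-0.3,"rx":0,"ry":0,"rz":0,"fingers":0.2}]}}

```text
time_s: 8.35
tool_pos: [0.5775, 0.1799, 0.185]
tool_rot: [180.0, 0.0, -8.0]
force: [0.7, 0.5, -1.9]
grip_width: 0.0556
grasp_force: 14.0
```

```bash
python3 -c "from h import *; feel(4)"
```

```text
F [ 0.28  0.35 -1.44  0.06 -0.02 -0.  ] sd [0.46 0.23 0.36 0.03 0.02 0.04] pos [577.52 179.95 185.02] rot [ 1.7999e+02  1.0000e-02 -7.9800e+00] t 8.5
```

Emit:
{"api": "drive_tool", "payload": {"moves": [{"x":0,"y":0,"z":1,"rx":0,"ry":0,"rz":0,"fingers":0.2},{"x":0,"y":0,"z":2.1,"rx":0,"ry":0,"rz":0,"fingers":0.2},{"x":-3,"y":0,"z":2.1,"rx":0,"ry":0,"rz":0,"fingers":0.2},{"x":-6,"y":0,"z":2.2,"rx":0,"ry":0,"rz":0,"fingers":0.2},{"x":-9,"y":0,"z":2.2,"rx":0,"ry":0,"rz":0,"fingers":0.2},{"x":-12,"y":0,"z":2.3,"rx":0,"ry":0,"rz":0,"fingers":0.2},{"x":-15,"y":0,"z":2.3,"rx":0,"ry":0,"rz":0,"fingers":0.2},{"x":-18,"y":0,"z":2.3,"rx":0,"ry":0,"rz":0,"fingers":0.2},{"x":-21,"y":0,"z":2.4,"rx":0,"ry":0,"rz":0,"fingers":0.2},{"x":-24,"y":0,"z":2.4,"rx":0,"ry":0,"rz":0,"fingers":0.2},{"x":-24,"y":0,"z":2.4,"rx":0,"ry":0,"rz":0,"fingers":0.2}]}}

```text
time_s: 9.93
tool_pos: [0.5536, 0.1834, 0.1828]
tool_rot: [180.0, -0.0, -8.0]
force: [-0.3, -0.0, -0.7]
grip_width: 0.0558
grasp_force: 14.0
```

```bash
python3 -c "from h import *; feel(4)"
```

```text
F [-0.45 -0.49 -0.52  0.04  0.03 -0.  ] sd [0.28 0.38 0.1  0.04 0.03 0.02] pos [553.9  183.24 182.75] rot [ 1.80e+02 -1.00e-02 -7.98e+00] t 10.07
```

Emit:
{"api": "drive_tool", "payload": {"moves": [{"x":0,"y":0,"z":-0.5,"rx":0,"ry":0,"rz":0,"fingers":0.2},{"x":0,"y":0,"z":-1,"rx":0,"ry":0,"rz":0,"fingers":0.2}]}}

```text
time_s: 10.38
tool_pos: [0.5538, 0.1833, 0.1837]
tool_rot: [180.0, 0.0, -8.0]
force: [0.3, 0.6, -0.7]
grip_width: 0.0553
grasp_force: 14.0
```

```bash
python3 -c "from h import *; feel(4)"
```

```text
F [-0.08  0.06 -0.85  0.03  0.01 -0.01] sd [0.44 0.42 0.46 0.01 0.02 0.02] pos [553.85 183.34 183.77] rot [ 1.80e+02 -1.00e-02 -7.98e+00] t 10.53
```

Emit:
{"api": "drive_tool", "payload": {"moves": [{"x":0,"y":0,"z":-0.3,"rx":0,"ry":0,"rz":0,"fingers":0.2},{"x":0,"y":0,"z":-0.4,"rx":0,"ry":0,"rz":0,"fingers":0.2}]}}

```text
time_s: 10.82
tool_pos: [0.5538, 0.1833, 0.1841]
tool_rot: [180.0, -0.0, -8.0]
force: [0.0, -0.0, -0.7]
grip_width: 0.0554
grasp_force: 14.0
```

```bash
python3 -c "from h import *; feel(5)"
```

```text
F [-0.02 -0.2  -0.85  0.05  0.03 -0.03] sd [0.55 0.4  0.18 0.01 0.02 0.01] pos [553.75 183.32 184.09] rot [179.99   0.    -7.97] t 11.03
```

Emit:
{"api": "drive_tool", "payload": {"moves": [{"x":0,"y":0,"z":-0.3,"rx":0,"ry":0,"rz":0,"fingers":0.2},{"x":0,"y":0,"z":-0.3,"rx":0,"ry":0,"rz":0,"fingers":0.2}]}}

```text
time_s: 11.32
tool_pos: [0.5537, 0.1833, 0.1843]
tool_rot: [180.0, 0.0, -8.0]
force: [-0.0, -0.0, -0.7]
grip_width: 0.0556
grasp_force: 14.0
```

```bash
python3 -c "from h import *; feel(5)"
```

```text
F [-0.1  -0.23 -1.13  0.08 -0.01 -0.  ] sd [0.16 0.41 0.31 0.04 0.04 0.04] pos [553.75 183.32 184.35] rot [ 1.7999e+02  1.0000e-02 -7.9700e+00] t 11.53
```

Emit:
{"api": "drive_tool", "payload": {"moves": [{"x":0,"y":0,"z":-0.4,"rx":0,"ry":0,"rz":0,"fingers":0.2},{"x":0,"y":0,"z":-0.4,"rx":0,"ry":0,"rz":0,"fingers":0.2}]}}

```text
time_s: 11.82
tool_pos: [0.5537, 0.1833, 0.1846]
tool_rot: [180.0, 0.0, -8.0]
force: [1.2, -0.4, -2.0]
grip_width: 0.0558
grasp_force: 14.0
```

```bash
python3 -c "from h import *; feel(5)"
```

```text
F [ 0.18 -0.44 -3.07  0.08 -0.07  0.01] sd [0.61 0.34 0.65 0.01 0.02 0.03] pos [553.7  183.24 184.61] rot [ 1.7999e+02  2.0000e-02 -7.9800e+00] t 12.03
```

Emit:
{"api": "drive_tool", "payload": {"moves": [{"x":0,"y":0,"z":1.2,"rx":0,"ry":0,"rz":0,"fingers":0.2},{"x":0,"y":0,"z":2.4,"rx":0,"ry":0,"rz":0,"fingers":0.2},{"x":-4,"y":0,"z":2.5,"rx":0,"ry":0,"rz":0,"fingers":0.2},{"x":-8,"y":0,"z":2.6,"rx":0,"ry":0,"rz":0,"fingers":0.2},{"x":-12,"y":0,"z":2.7,"rx":0,"ry":0,"rz":0,"fingers":0.2},{"x":-16,"y":0,"z":2.8,"rx":0,"ry":0,"rz":0,"fingers":0.2},{"x":-20,"y":0,"z":2.9,"rx":0,"ry":0,"rz":0,"fingers":0.2},{"x":-24,"y":0,"z":3.0,"rx":0,"ry":0,"rz":0,"fingers":0.2},{"x":-28,"y":0,"z":3.1,"rx":0,"ry":0,"rz":0,"fingers":0.2},{"x":-32,"y":0,"z":3.2,"rx":0,"ry":0,"rz":0,"fingers":0.2},{"x":-36,"y":0,"z":3.3,"rx":0,"ry":0,"rz":0,"fingers":0.2},{"x":-36,"y":0,"z":3.3,"rx":0,"ry":0,"rz":0,"fingers":0.2}]}}

```text
time_s: 13.58
tool_pos: [0.5179, 0.1884, 0.1816]
tool_rot: [180.0, -0.0, -8.0]
force: [-0.1, 0.0, -0.6]
grip_width: 0.0557
grasp_force: 14.0
```

```bash
python3 -c "from h import *; feel(4)"
```

```text
F [ 0.03 -0.22 -0.57  0.04  0.04 -0.01] sd [0.11 0.23 0.34 0.02 0.02 0.02] pos [518.3  188.22 181.54] rot [ 1.80e+02 -1.00e-02 -7.99e+00] t 13.72
```

Emit:
{"api": "drive_tool", "payload": {"moves": [{"x":0,"y":0,"z":-0.7,"rx":0,"ry":0,"rz":0,"fingers":0.2},{"x":0,"y":0,"z":-1.4,"rx":0,"ry":0,"rz":0,"fingers":0.2},{"x":0,"y":0,"z":-1.4,"rx":0,"ry":0,"rz":0,"fingers":0.2}]}}

```text
time_s: 14.15
tool_pos: [0.5182, 0.1884, 0.183]
tool_rot: [180.0, -0.0, -8.0]
force: [0.9, -0.2, -1.1]
grip_width: 0.0557
grasp_force: 14.0
```

```bash
python3 -c "from h import *; feel(5)"
```

```text
F [ 0.33 -0.02 -0.8   0.05  0.03 -0.  ] sd [0.8  0.52 0.32 0.03 0.03 0.04] pos [518.12 188.29 182.87] rot [179.99   0.    -7.98] t 14.35
```

Emit:
{"api": "drive_tool", "payload": {"moves": [{"x":0,"y":0,"z":-0.5,"rx":0,"ry":0,"rz":0,"fingers":0.2},{"x":0,"y":0,"z":-0.5,"rx":0,"ry":0,"rz":0,"fingers":0.2}]}}

```text
time_s: 14.65
tool_pos: [0.5181, 0.1883, 0.1834]
tool_rot: [180.0, 0.0, -8.0]
force: [0.4, 0.1, -1.9]
grip_width: 0.0556
grasp_force: 14.0
```

```bash
python3 -c "from h import *; feel(5)"
```

```text
F [ 0.16 -0.01 -1.56  0.05  0.04  0.  ] sd [0.33 0.35 0.22 0.02 0.03 0.02] pos [518.08 188.3  183.37] rot [179.99   0.    -7.97] t 14.85
```

Emit:
{"api": "drive_tool", "payload": {"moves": [{"x":0,"y":0,"z":-0.3,"rx":0,"ry":0,"rz":0,"fingers":0.2},{"x":0,"y":0,"z":-0.3,"rx":0,"ry":0,"rz":0,"fingers":0.2}]}}

```text
time_s: 15.15
tool_pos: [0.5181, 0.1883, 0.1836]
tool_rot: [180.0, 0.0, -8.0]
force: [-0.2, 0.5, -1.0]
grip_width: 0.0556
grasp_force: 14.0
```

```bash
python3 -c "from h import *; feel(5)"
```

```text
F [ 0.1   0.07 -1.71  0.05  0.03 -0.01] sd [0.47 0.66 0.35 0.05 0.02 0.03] pos [518.08 188.27 183.63] rot [ 1.7999e+02  1.0000e-02 -7.9800e+00] t 15.35
```

Emit:
{"api": "drive_tool", "payload": {"moves": [{"x":0,"y":0,"z":-0.3,"rx":0,"ry":0,"rz":0,"fingers":0.2},{"x":0,"y":0,"z":-0.3,"rx":0,"ry":0,"rz":0,"fingers":0.2}]}}

```text
time_s: 15.65
tool_pos: [0.518, 0.1883, 0.1838]
tool_rot: [180.0, 0.0, -8.0]
force: [1.0, -0.1, -4.0]
grip_width: 0.0554
grasp_force: 14.0
```

```bash
python3 -c "from h import *; feel(5)"
```

```text
F [ 0.54 -0.12 -3.46  0.09 -0.04 -0.02] sd [0.3  0.12 0.33 0.03 0.02 0.01] pos [518.06 188.25 183.85] rot [ 1.7999e+02  1.0000e-02 -7.9800e+00] t 15.85
```

Emit:
{"api": "drive_tool", "payload": {"moves": [{"x":0,"y":0,"z":1.3,"rx":0,"ry":0,"rz":0,"fingers":0.2},{"x":0,"y":0,"z":2.7,"rx":0,"ry":0,"rz":0,"fingers":0.2},{"x":-3,"y":0,"z":2.7,"rx":0,"ry":0,"rz":0,"fingers":0.2},{"x":-6,"y":0,"z":2.8,"rx":0,"ry":0,"rz":0,"fingers":0.2},{"x":-8,"y":0,"z":2.7,"rx":0,"ry":0,"rz":0,"fingers":0.2},{"x":-10,"y":0,"z":2.5,"rx":0,"ry":0,"rz":0,"fingers":0.2},{"x":-12,"y":0,"z":2.2,"rx":0,"ry":0,"rz":0,"fingers":0.2},{"x":-13,"y":0,"z":2.0,"rx":0,"ry":0,"rz":0,"fingers":0.2},{"x":-13,"y":0,"z":2.0,"rx":0,"ry":0,"rz":0,"fingers":0.2}]}}

```text
time_s: 17.02
tool_pos: [0.5052, 0.1901, 0.182]
tool_rot: [180.0, -0.0, -8.0]
force: [-0.2, -0.9, -0.6]
grip_width: 0.0556
grasp_force: 14.0
```

```bash
python3 -c "from h import *; feel(5)"
```

```text
F [ 0.   -0.13 -0.67  0.02  0.01  0.01] sd [0.27 0.41 0.71 0.03 0.04 0.04] pos [505.32 190.1  181.99] rot [180.     0.    -7.98] t 17.23
```

Emit:
{"api": "drive_tool", "payload": {"moves": [{"x":-1,"y":0,"z":-0.4,"rx":0,"ry":0,"rz":0,"fingers":0.2},{"x":-2,"y":0,"z":-0.9,"rx":0,"ry":0,"rz":0,"fingers":0.2},{"x":-3,"y":0,"z":-1.5,"rx":0,"ry":0,"rz":0,"fingers":0.2},{"x":-4,"y":0,"z":-2.1,"rx":0,"ry":0,"rz":0,"fingers":0.2},{"x":-4,"y":0,"z":-2.1,"rx":0,"ry":0,"rz":0,"fingers":0.2}]}}

```text
time_s: 17.9
tool_pos: [0.5013, 0.1907, 0.1842]
tool_rot: [180.0, -0.0, -8.0]
force: [0.2, -0.2, -0.6]
grip_width: 0.0559
grasp_force: 14.0
```

```bash
python3 -c "from h import *; feel(5)"
```

```text
F [ 0.19 -0.04 -0.22  0.03  0.03  0.01] sd [0.33 0.42 0.35 0.02 0.04 0.03] pos [501.33 190.65 184.1 ] rot [180.     0.    -7.98] t 18.1
```

Emit:
{"api": "drive_tool", "payload": {"moves": [{"x":0,"y":0,"z":-0.3,"rx":0,"ry":0,"rz":0,"fingers":0.2},{"x":0,"y":0,"z":-0.7,"rx":0,"ry":0,"rz":0,"fingers":0.2}]}}

```text
time_s: 18.4
tool_pos: [0.5013, 0.1907, 0.1848]
tool_rot: [180.0, 0.0, -8.0]
force: [-0.3, -0.3, -0.4]
grip_width: 0.0557
grasp_force: 14.0
```

```bash
python3 -c "from h import *; feel(5)"
```

```text
F [-0.05 -0.03 -0.51  0.04  0.03 -0.  ] sd [0.7  0.51 0.27 0.03 0.01 0.02] pos [501.32 190.67 184.83] rot [180.    -0.    -7.97] t 18.6
```

Emit:
{"api": "drive_tool", "payload": {"moves": [{"x":0,"y":0,"z":-0.3,"rx":0,"ry":0,"rz":0,"fingers":0.2},{"x":0,"y":0,"z":-0.4,"rx":0,"ry":0,"rz":0,"fingers":0.2}]}}

```text
time_s: 18.9
tool_pos: [0.5013, 0.1907, 0.1852]
tool_rot: [180.0, 0.0, -8.0]
force: [0.7, -0.3, -0.8]
grip_width: 0.0558
grasp_force: 14.0
```

```bash
python3 -c "from h import *; feel(5)"
```

```text
F [ 0.14 -0.19 -0.63  0.03  0.04  0.01] sd [0.41 0.16 0.25 0.02 0.04 0.05] pos [501.3  190.67 185.21] rot [180.    -0.    -7.97] t 19.1
```

Emit:
{"api": "drive_tool", "payload": {"moves": [{"x":0,"y":0,"z":-0.3,"rx":0,"ry":0,"rz":0,"fingers":0.2},{"x":0,"y":0,"z":-0.3,"rx":0,"ry":0,"rz":0,"fingers":0.2}]}}

```text
time_s: 19.4
tool_pos: [0.5012, 0.1906, 0.1854]
tool_rot: [180.0, 0.0, -8.0]
force: [-0.5, -0.1, -1.2]
grip_width: 0.0556
grasp_force: 14.0
```

```bash
python3 -c "from h import *; feel(5)"
```

```text
F [ 0.08  0.31 -1.72  0.03 -0.01 -0.02] sd [0.48 0.62 0.29 0.02 0.01 0.02] pos [501.26 190.64 185.41] rot [ 1.7999e+02  1.0000e-02 -7.9800e+00] t 19.6
```

Emit:
{"api": "drive_tool", "payload": {"moves": [{"x":0,"y":0,"z":0.7,"rx":0,"ry":0,"rz":0,"fingers":0.2},{"x":0,"y":0,"z":1.3,"rx":0,"ry":0,"rz":0,"fingers":0.2},{"x":-1,"y":0,"z":0.7,"rx":0,"ry":0,"rz":0,"fingers":0.2},{"x":-2,"y":0,"z":0.0,"rx":0,"ry":0,"rz":0,"fingers":0.2},{"x":-3,"y":0,"z":-0.6,"rx":0,"ry":0,"rz":0,"fingers":0.2},{"x":-4,"y":0,"z":-1.2,"rx":0,"ry":0,"rz":0,"fingers":0.2},{"x":-4,"y":0,"z":-1.2,"rx":0,"ry":0,"rz":0,"fingers":0.2}]}}

```text
time_s: 20.52
tool_pos: [0.4973, 0.1912, 0.1868]
tool_rot: [180.0, -0.0, -8.0]
force: [0.5, -0.4, -0.2]
grip_width: 0.0553
grasp_force: 14.0
```

```bash
python3 -c "from h import *; feel(5)"
```

```text
F [ 0.49 -0.13 -0.58  0.02  0.01  0.01] sd [0.32 0.29 0.39 0.04 0.03 0.01] pos [497.35 191.19 186.69] rot [179.99   0.    -7.97] t 20.73
```

Emit:
{"api": "drive_tool", "payload": {"moves": [{"x":0,"y":0,"z":-0.2,"rx":0,"ry":0,"rz":0,"fingers":0.2},{"x":0,"y":0,"z":-0.4,"rx":0,"ry":0,"rz":0,"fingers":0.2}]}}

```text
time_s: 21.02
tool_pos: [0.4974, 0.1913, 0.1871]
tool_rot: [180.0, -0.0, -8.0]
force: [0.0, -0.2, 0.1]
grip_width: 0.0556
grasp_force: 14.0
```

```bash
python3 -c "from h import *; feel(5)"
```

```text
F [ 0.08  0.15 -0.26  0.06  0.02  0.01] sd [0.42 0.39 0.49 0.03 0.03 0.03] pos [497.35 191.24 187.12] rot [180.    -0.    -7.97] t 21.23
```

Emit:
{"api": "drive_tool", "payload": {"moves": [{"x":0,"y":0,"z":-0.2,"rx":0,"ry":0,"rz":0,"fingers":0.2},{"x":0,"y":0,"z":-0.3,"rx":0,"ry":0,"rz":0,"fingers":0.2}]}}

```text
time_s: 21.52
tool_pos: [0.4974, 0.1912, 0.1874]
tool_rot: [180.0, 0.0, -8.0]
force: [-0.1, -0.2, 0.0]
grip_width: 0.0557
grasp_force: 14.0
```

```bash
python3 -c "from h import *; feel(5)"
```

```text
F [-0.38 -0.06 -0.43  0.02  0.04 -0.01] sd [0.47 0.73 0.33 0.02 0.02 0.03] pos [497.32 191.24 187.41] rot [179.99  -0.    -7.97] t 21.73
```

Emit:
{"api": "drive_tool", "payload": {"moves": [{"x":0,"y":0,"z":-0.2,"rx":0,"ry":0,"rz":0,"fingers":0.2},{"x":0,"y":0,"z":-0.4,"rx":0,"ry":0,"rz":0,"fingers":0.2}]}}

```text
time_s: 22.02
tool_pos: [0.4973, 0.1912, 0.1877]
tool_rot: [180.0, 0.0, -8.0]
force: [-0.2, -0.4, -1.0]
grip_width: 0.0557
grasp_force: 14.0
```

```bash
python3 -c "from h import *; feel(5)"
```

```text
F [-0.26 -0.02 -0.91  0.06  0.06  0.  ] sd [0.47 0.76 0.31 0.04 0.04 0.02] pos [497.24 191.19 187.71] rot [ 1.7999e+02  1.0000e-02 -7.9700e+00] t 22.23
```

Emit:
{"api": "drive_tool", "payload": {"moves": [{"x":0,"y":0,"z":-0.2,"rx":0,"ry":0,"rz":0,"fingers":0.2},{"x":0,"y":0,"z":-0.3,"rx":0,"ry":0,"rz":0,"fingers":0.2}]}}

```text
time_s: 22.52
tool_pos: [0.4972, 0.1912, 0.1879]
tool_rot: [180.0, 0.0, -8.0]
force: [-1.6, -0.1, -2.2]
grip_width: 0.0554
grasp_force: 14.0
```

```bash
python3 -c "from h import *; feel(5)"
```

```text
F [-0.8   0.04 -2.81  0.07  0.09 -0.01] sd [0.52 0.28 0.42 0.02 0.04 0.01] pos [497.2  191.14 187.94] rot [ 1.7999e+02  2.0000e-02 -7.9800e+00] t 22.73
```

Emit:
{"api": "drive_tool", "payload": {"moves": [{"x":0,"y":0,"z":0.7,"rx":0,"ry":0,"rz":0,"fingers":0.2},{"x":0,"y":0,"z":1.4,"rx":0,"ry":0,"rz":0,"fingers":0.2},{"x":-1,"y":0,"z":0.8,"rx":0,"ry":0,"rz":0,"fingers":0.2},{"x":-2,"y":0,"z":0.1,"rx":0,"ry":0,"rz":0,"fingers":0.2},{"x":-3,"y":0,"z":-0.5,"rx":0,"ry":0,"rz":0,"fingers":0.2},{"x":-4,"y":0,"z":-1.2,"rx":0,"ry":0,"rz":0,"fingers":0.2},{"x":-4,"y":0,"z":-1.2,"rx":0,"ry":0,"rz":0,"fingers":0.2}]}}

```text
time_s: 23.65
tool_pos: [0.4933, 0.1918, 0.1894]
tool_rot: [180.0, -0.0, -8.0]
force: [-0.1, 0.1, -0.7]
grip_width: 0.0558
grasp_force: 14.0
```

```bash
python3 -c "from h import *; feel(5)"
```

```text
F [ 0.36  0.05 -0.39  0.03  0.03  0.01] sd [0.26 0.38 0.47 0.04 0.04 0.03] pos [493.39 191.73 189.27] rot [179.99   0.    -7.98] t 23.85
```

Emit:
{"api": "drive_tool", "payload": {"moves": [{"x":0,"y":0,"z":-0.3,"rx":0,"ry":0,"rz":0,"fingers":0.2},{"x":0,"y":0,"z":-0.6,"rx":0,"ry":0,"rz":0,"fingers":0.2}]}}

```text
time_s: 24.15
tool_pos: [0.4934, 0.1917, 0.1899]
tool_rot: [180.0, 0.0, -8.0]
force: [0.6, -0.4, -0.7]
grip_width: 0.0557
grasp_force: 14.0
```

```bash
python3 -c "from h import *; feel(5)"
```

```text
F [-0.08  0.03 -0.91  0.07  0.04  0.01] sd [0.4  0.31 0.42 0.01 0.02 0.02] pos [493.39 191.74 189.92] rot [179.99  -0.    -7.98] t 24.35
```

Emit:
{"api": "drive_tool", "payload": {"moves": [{"x":0,"y":0,"z":-0.2,"rx":0,"ry":0,"rz":0,"fingers":0.2},{"x":0,"y":0,"z":-0.3,"rx":0,"ry":0,"rz":0,"fingers":0.2}]}}

```text
time_s: 24.65
tool_pos: [0.4933, 0.1917, 0.1902]
tool_rot: [180.0, 0.0, -8.0]
force: [0.4, 1.1, -0.5]
grip_width: 0.0559
grasp_force: 14.0
```

```bash
python3 -c "from h import *; feel(5)"
```

```text
F [ 0.4   0.08 -0.96  0.03  0.04  0.01] sd [0.32 0.65 0.37 0.02 0.01 0.04] pos [493.32 191.74 190.15] rot [ 1.7999e+02  1.0000e-02 -7.9800e+00] t 24.85
```

Emit:
{"api": "drive_tool", "payload": {"moves": [{"x":0,"y":0,"z":0.8,"rx":0,"ry":0,"rz":0,"fingers":0.2},{"x":-1,"y":0,"z":0.3,"rx":0,"ry":0,"rz":0,"fingers":0.2},{"x":-2,"y":0,"z":-0.3,"rx":0,"ry":0,"rz":0,"fingers":0.2},{"x":-2,"y":0,"z":-0.3,"rx":0,"ry":0,"rz":0,"fingers":0.2}]}}

```text
time_s: 25.4
tool_pos: [0.4914, 0.1921, 0.1907]
tool_rot: [180.0, -0.0, -8.0]
force: [-0.4, 0.3, -0.4]
grip_width: 0.0557
grasp_force: 14.0
```

```bash
python3 -c "from h import *; feel(5)"
```

```text
F [-0.22  0.03 -0.23  0.05  0.02 -0.02] sd [0.46 0.55 0.07 0.02 0.04 0.01] pos [491.44 192.03 190.54] rot [ 1.7999e+02 -1.0000e-02 -7.9800e+00] t 25.6
```

Emit:
{"api": "drive_tool", "payload": {"moves": [{"x":-0.7,"y":0,"z":-0.4,"rx":0,"ry":0,"rz":0,"fingers":0.2},{"x":-1.3,"y":0,"z":-0.8,"rx":0,"ry":0,"rz":0,"fingers":0.2},{"x":-1.3,"y":0,"z":-0.8,"rx":0,"ry":0,"rz":0,"fingers":0.2}]}}

```text
time_s: 26.02
tool_pos: [0.4901, 0.1923, 0.1914]
tool_rot: [180.0, -0.0, -8.0]
force: [0.2, 0.9, 0.5]
grip_width: 0.0556
grasp_force: 14.0
```

```bash
python3 -c "from h import *; feel(5)"
```

```text
F [ 0.28 -0.21 -0.29  0.06  0.   -0.  ] sd [0.24 0.6  0.43 0.03 0.04 0.03] pos [490.12 192.21 191.3 ] rot [179.99   0.    -7.98] t 26.23
```

Emit:
{"api": "drive_tool", "payload": {"moves": [{"x":0,"y":0,"z":-0.2,"rx":0,"ry":0,"rz":0,"fingers":0.2},{"x":0,"y":0,"z":-0.4,"rx":0,"ry":0,"rz":0,"fingers":0.2}]}}

```text
time_s: 26.52
tool_pos: [0.4901, 0.1922, 0.1917]
tool_rot: [180.0, 0.0, -8.0]
force: [0.3, -0.2, -1.2]
grip_width: 0.0555
grasp_force: 14.0
```

```bash
python3 -c "from h import *; feel(5)"
```

```text
F [ 0.12 -0.38 -0.8   0.05  0.04  0.  ] sd [0.28 0.4  0.3  0.02 0.02 0.01] pos [490.12 192.24 191.74] rot [179.99  -0.    -7.97] t 26.73
```

Emit:
{"api": "drive_tool", "payload": {"moves": [{"x":0,"y":0,"z":-0.2,"rx":0,"ry":0,"rz":0,"fingers":0.2},{"x":0,"y":0,"z":-0.3,"rx":0,"ry":0,"rz":0,"fingers":0.2}]}}

```text
time_s: 27.02
tool_pos: [0.4901, 0.1922, 0.192]
tool_rot: [180.0, -0.0, -8.0]
force: [-0.1, 0.1, 0.3]
grip_width: 0.0556
grasp_force: 14.0
```

```bash
python3 -c "from h import *; feel(5)"
```

```text
F [ 0.08 -0.07 -0.28  0.04  0.01  0.01] sd [0.16 0.13 0.61 0.01 0.03 0.02] pos [490.11 192.23 192.01] rot [179.99  -0.    -7.97] t 27.23
```

Emit:
{"api": "drive_tool", "payload": {"moves": [{"x":0,"y":0,"z":-0.2,"rx":0,"ry":0,"rz":0,"fingers":0.2},{"x":0,"y":0,"z":-0.4,"rx":0,"ry":0,"rz":0,"fingers":0.2}]}}

```text
time_s: 27.52
tool_pos: [0.49, 0.1922, 0.1923]
tool_rot: [180.0, 0.0, -8.0]
force: [-0.2, 0.1, -0.7]
grip_width: 0.0555
grasp_force: 14.0
```

```bash
python3 -c "from h import *; feel(5)"
```

```text
F [-0.19 -0.   -1.03  0.05  0.02  0.02] sd [0.52 0.14 0.4  0.01 0.03 0.02] pos [490.04 192.21 192.33] rot [ 1.7999e+02  1.0000e-02 -7.9800e+00] t 27.73
```

Emit:
{"api": "drive_tool", "payload": {"moves": [{"x":0,"y":0,"z":0.7,"rx":0,"ry":0,"rz":0,"fingers":0.2},{"x":-0.9,"y":0,"z":0.7,"rx":0,"ry":0,"rz":0,"fingers":0.2},{"x":-1.7,"y":0,"z":0.6,"rx":0,"ry":0,"rz":0,"fingers":0.2},{"x":-1.7,"y":0,"z":0.6,"rx":0,"ry":0,"rz":0,"fingers":0.2}]}}

```text
time_s: 28.28
tool_pos: [0.4884, 0.1925, 0.1919]
tool_rot: [180.0, -0.0, -8.0]
force: [-0.6, -0.4, 0.0]
grip_width: 0.0555
grasp_force: 14.0
```

```bash
python3 -c "from h import *; feel(5)"
```

```text
F [ 0.09  0.2  -0.22  0.06  0.03  0.02] sd [0.67 0.3  0.76 0.04 0.04 0.05] pos [488.44 192.45 191.82] rot [179.99  -0.    -7.97] t 28.48
```

Emit:
{"api": "drive_tool", "payload": {"moves": [{"x":0,"y":0,"z":-0.2,"rx":0,"ry":0,"rz":0,"fingers":0.2},{"x":0,"y":0,"z":-0.5,"rx":0,"ry":0,"rz":0,"fingers":0.2}]}}

```text
time_s: 28.78
tool_pos: [0.4884, 0.1925, 0.1923]
tool_rot: [180.0, -0.0, -8.0]
force: [0.2, 0.3, -0.9]
grip_width: 0.0557
grasp_force: 14.0
```

```bash
python3 -c "from h import *; feel(5)"
```

```text
F [ 0.39  0.19 -0.89  0.05  0.03 -0.01] sd [0.55 0.36 0.58 0.02 0.02 0.04] pos [488.43 192.52 192.33] rot [180.    -0.    -7.97] t 28.98
```

Emit:
{"api": "drive_tool", "payload": {"moves": [{"x":0,"y":0,"z":0.4,"rx":0,"ry":0,"rz":0,"fingers":0.2},{"x":-0.8,"y":0,"z":0.5,"rx":0,"ry":0,"rz":0,"fingers":0.2},{"x":-1.6,"y":0,"z":0.5,"rx":0,"ry":0,"rz":0,"fingers":0.2},{"x":-1.6,"y":0,"z":0.5,"rx":0,"ry":0,"rz":0,"fingers":0.2}]}}

```text
time_s: 29.52
tool_pos: [0.4868, 0.1927, 0.1918]
tool_rot: [180.0, -0.0, -8.0]
force: [0.1, 0.2, -0.8]
grip_width: 0.0555
grasp_force: 14.0
```

```bash
python3 -c "from h import *; feel(5)"
```

```text
F [-0.01  0.32 -0.69  0.07  0.04 -0.01] sd [0.35 0.48 0.57 0.03 0.01 0.02] pos [486.86 192.66 191.82] rot [179.99   0.    -7.98] t 29.73
```

Emit:
{"api": "drive_tool", "payload": {"moves": [{"x":-0.7,"y":0,"z":0,"rx":0,"ry":0,"rz":0,"fingers":0.2},{"x":-1.4,"y":0,"z":0,"rx":0,"ry":0,"rz":0,"fingers":0.2},{"x":-1.4,"y":0,"z":0,"rx":0,"ry":0,"rz":0,"fingers":0.2}]}}

```text
time_s: 30.15
tool_pos: [0.4854, 0.1929, 0.1918]
tool_rot: [180.0, -0.0, -8.0]
force: [0.4, -1.2, -0.7]
grip_width: 0.0555
grasp_force: 14.0
```

```bash
python3 -c "from h import *; feel(5)"
```

```text
F [ 0.36  0.13 -0.44  0.04  0.05 -0.01] sd [0.25 0.81 0.34 0.02 0.01 0.03] pos [485.48 192.91 191.84] rot [180.    -0.    -7.97] t 30.35
```

Free at s≈93. Continue out at the same height, slowly, a little at a time.

Emit:
{"api": "drive_tool", "payload": {"moves": [{"x":-0.7,"y":0,"z":0,"rx":0,"ry":0,"rz":0,"fingers":0.2},{"x":-1.4,"y":0,"z":0,"rx":0,"ry":0,"rz":0,"fingers":0.2},{"x":-2.1,"y":0,"z":0,"rx":0,"ry":0,"rz":0,"fingers":0.2},{"x":-2.1,"y":0,"z":0,"rx":0,"ry":0,"rz":0,"fingers":0.2}]}}

```text
time_s: 30.9
tool_pos: [0.4833, 0.1932, 0.1918]
tool_rot: [180.0, -0.0, -8.0]
force: [0.3, -0.7, 0.0]
grip_width: 0.0555
grasp_force: 14.0
```

```bash
python3 -c "from h import *; feel(4)"
```

```text
F [-0.04 -0.37 -0.6   0.04 -0.    0.01] sd [0.22 0.32 0.58 0.03 0.04 0.02] pos [483.38 193.17 191.8 ] rot [179.99  -0.    -7.97] t 31.05
```

Emit:
{"api": "drive_tool", "payload": {"moves": [{"x":-1,"y":0,"z":0,"rx":0,"ry":0,"rz":0,"fingers":0.2},{"x":-2,"y":0,"z":0,"rx":0,"ry":0,"rz":0,"fingers":0.2},{"x":-3,"y":0,"z":0,"rx":0,"ry":0,"rz":0,"fingers":0.2},{"x":-3,"y":0,"z":0,"rx":0,"ry":0,"rz":0,"fingers":0.2}]}}

```text
time_s: 31.6
tool_pos: [0.4803, 0.1936, 0.1918]
tool_rot: [180.0, -0.0, -8.0]
force: [-0.9, -0.1, -0.9]
grip_width: 0.0555
grasp_force: 14.0
```

```bash
python3 -c "from h import *; feel(4)"
```

```text
F [-0.19 -0.14 -0.71  0.05  0.02  0.01] sd [0.5  0.21 0.66 0.02 0.01 0.03] pos [480.42 193.58 191.83] rot [179.99  -0.    -7.98] t 31.75
```

Emit:
{"api": "drive_tool", "payload": {"moves": [{"x":-2,"y":0,"z":0,"rx":0,"ry":0,"rz":0,"fingers":0.2},{"x":-5,"y":0,"z":0,"rx":0,"ry":0,"rz":0,"fingers":0.2},{"x":-9,"y":0,"z":0,"rx":0,"ry":0,"rz":0,"fingers":0.2},{"x":-14,"y":0,"z":0,"rx":0,"ry":0,"rz":0,"fingers":0.2},{"x":-14,"y":0,"z":0,"rx":0,"ry":0,"rz":0,"fingers":0.2}]}}

```text
time_s: 32.42
tool_pos: [0.4661, 0.1956, 0.1919]
tool_rot: [180.0, -0.0, -7.9]
force: [0.3, 0.7, -0.9]
grip_width: 0.0557
grasp_force: 14.0
```

Run:
```python
from h import *
feel(3)
a=cam("side")["image"][195:325,190:330,::-1]; b=cam("top")["image"][140:270,165:305,::-1]
f=lambda i:cv2.resize(i,(390,362),interpolation=cv2.INTER_CUBIC)
cv2.imwrite("pics/off.png",np.hstack([f(a),f(b)]))
o=sensors.get_obs();print(o["qpos"].round(1))
```

```text
F [ 0.09  0.02 -0.51  0.05  0.02  0.02] sd [0.38 0.71 0.34 0.01 0.02 0.06] pos [466.61 195.47 191.9 ] rot [ 1.7999e+02 -2.0000e-02 -7.9800e+00] t 32.52
[  22.3    5.6  -50.1  104.9    4.5   71.6 -127.1]
```

View pics/off.png

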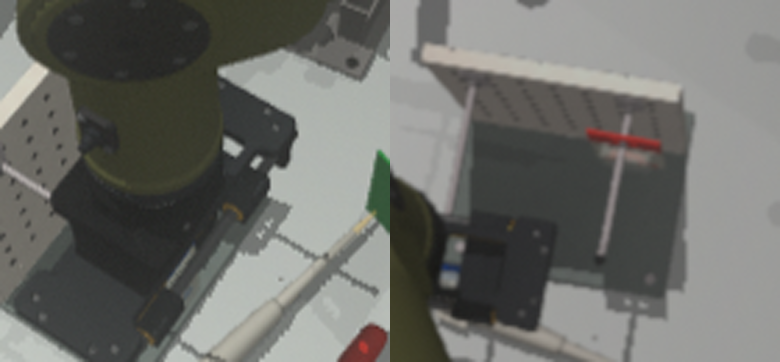

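The blue pack is off. The top view shows the left peg empty and the red pack still hanging at (625,138). Now up and over to the caddy.

Run:
```python
from h import *
go(.45,.19,.35,-8);go(.468,-.173,.35,-1.7)
```

```text
shift mm [ -15.76    7.74 -158.18] turn [-0.     -0.0001  0.0002]
shift mm [  52.5   364.72 -158.18] turn [-0.000e+00 -1.000e-04 -1.097e-01]
```

Emit:
{"api": "drive_tool", "payload": {"moves": [{"x":-5,"y":0,"z":-15,"rx":0,"ry":0,"rz":0,"fingers":0.2},{"x":-10,"y":0,"z":-40,"rx":0,"ry":0,"rz":0,"fingers":0.2},{"x":-10,"y":0,"z":-70,"rx":0,"ry":0,"rz":0,"fingers":0.2},{"x":-10,"y":0,"z":-100,"rx":0,"ry":0,"rz":0,"fingers":0.2},{"x":-10,"y":0,"z":-130,"rx":0,"ry":0,"rz":0,"fingers":0.2},{"x":-10,"y":5,"z":-150,"rx":0,"ry":0,"rz":0,"fingers":0.2},{"x":-5,"y":20,"z":-158,"rx":0,"ry":0,"rz":-0.01,"fingers":0.2},{"x":0,"y":45,"z":-158,"rx":0,"ry":0,"rz":-0.02,"fingers":0.2},{"x":5,"y":75,"z":-158,"rx":0,"ry":0,"rz":-0.03,"fingers":0.2},{"x":10,"y":105,"z":-158,"rx":0,"ry":0,"rz":-0.04,"fingers":0.2},{"x":15,"y":135,"z":-158,"rx":0,"ry":0,"rz":-0.05,"fingers":0.2},{"x":20,"y":165,"z":-158,"rx":0,"ry":0,"rz":-0.06,"fingers":0.2},{"x":25,"y":195,"z":-158,"rx":0,"ry":0,"rz":-0.07,"fingers":0.2},{"x":30,"y":225,"z":-158,"rx":0,"ry":0,"rz":-0.08,"fingers":0.2},{"x":36,"y":255,"z":-158,"rx":0,"ry":0,"rz":-0.09,"fingers":0.2},{"x":42,"y":285,"z":-158,"rx":0,"ry":0,"rz":-0.1,"fingers":0.2},{"x":46,"y":315,"z":-158,"rx":0,"ry":0,"rz":-0.11,"fingers":0.2},{"x":50,"y":342,"z":-158,"rx":0,"ry":0,"rz":-0.11,"fingers":0.2},{"x":52.5,"y":360,"z":-158,"rx":0,"ry":0,"rz":-0.11,"fingers":0.2},{"x":52.5,"y":364.7,"z":-158,"rx":0,"ry":0,"rz":-0.11,"fingers":0.2}]}}

```text
time_s: 35.17
tool_pos: [0.4678, -0.1736, 0.3502]
tool_rot: [-180.0, -0.0, -1.7]
force: [-0.2, 0.7, 0.2]
grip_width: 0.0557
grasp_force: 14.0
```

Run:
```python
from h import *
feel(2); go(.468,-.173,.152,-1.7)
```

```text
F [-0.34 -0.16 -0.    0.07  0.02  0.  ] sd [0.14 0.89 0.23 0.03 0.02 0.01] pos [ 467.81 -173.36  350.13] rot [-1.7999e+02 -1.0000e-02 -1.7200e+00] t 35.23
shift mm [-1.0000e-02  6.4000e-01  1.9809e+02] turn [-0.0004 -0.0002  0.0008]
```

Emit:
{"api": "drive_tool", "payload": {"moves": [{"x":0,"y":0.6,"z":30,"rx":0,"ry":0,"rz":0,"fingers":0.2},{"x":0,"y":0.6,"z":60,"rx":0,"ry":0,"rz":0,"fingers":0.2},{"x":0,"y":0.6,"z":90,"rx":0,"ry":0,"rz":0,"fingers":0.2},{"x":0,"y":0.6,"z":120,"rx":0,"ry":0,"rz":0,"fingers":0.2},{"x":0,"y":0.6,"z":150,"rx":0,"ry":0,"rz":0,"fingers":0.2},{"x":0,"y":0.6,"z":175,"rx":0,"ry":0,"rz":0,"fingers":0.2},{"x":0,"y":0.6,"z":195,"rx":0,"ry":0,"rz":0,"fingers":0.2},{"x":0,"y":0.6,"z":206,"rx":0,"ry":0,"rz":0,"fingers":0.2},{"x":0,"y":0.6,"z":206,"rx":0,"ry":0,"rz":0,"fingers":0.2}]}}

```text
time_s: 36.4
tool_pos: [0.4678, -0.1726, 0.1436]
tool_rot: [-180.0, 0.1, -1.6]
force: [0.1, -0.1, 0.4]
grip_width: 0.0558
grasp_force: 14.0
```

Run:
```python
from h import *
feel(3)
o=sensors.get_obs(); p=o["tool_pos"]; Rz=Ro.from_euler("z",o["tool_rot"][2],degrees=True)
# predicted card lower corners & pocket rim corners in side crop pixels
x0,y0,w,h=265,135,100,100; k=6
a=cam("side")["image"][y0:y0+h,x0:x0+w,::-1]; im=cv2.resize(a,None,fx=k,fy=k,interpolation=cv2.INTER_CUBIC)
q=lambda X:((proj("side",X)-[x0,y0]+.5)*k-.5).round(0)
for dx,dy in((-11.5,20),(-11.5,-20),(1.5,28),(1.5,-28)):
    print("card",dx,dy,q(p+Rz.apply([dx/1e3,dy/1e3,-.0729+(.023 if dx<0 else 0)])), "card top",q(p+Rz.apply([dx/1e3,dy/1e3,.0311])))
for X in((9,30,58),(9,-30,58),(-9,30,58),(-9,-30,58),(-13,34,40),(-13,-34,40),(-13,34,58),(13,34,58)):
    print("pocket",X,q(np.array([.4627,-.1725,0])+Ro.from_euler("z",-1.7,degrees=True).apply(np.array(X)/1e3)))
cv2.imwrite("pics/hov.png",im)
```

```text
Traceback (most recent call last):
  File "h.py", line 24, in feel
    o=sensors.get_obs(); F.append(np.r_[o["force"],o["wrist_torque"]]); vision.read_camera("top")
                                                                        ~~~~~~~~~~~~~~~~~~^^^^^^^
ValueError: 200 camera calls are used up
```

The cameras are used up, because my averaging called them for every reading. I'll refine the caddy pose from the saved first images with a model overlay, then insert by feel.

```bash
cat > c.py <<'E'
import numpy as np, cv2
from scipy.spatial.transform import Rotation as Ro
C={"side":(448.2514,275.6215,209.1806,[[-0.90451421,-0.42643868,-0.00202303],[-0.35885991,0.76371936,-0.53661187],[0.23037709,-0.48464708,-0.84382676]],[0.46059889,0.27519491,0.97051063]),
"top":(487.7025,280.0270,207.9029,[[0.02602375,-0.99964637,-0.00546756],[-0.98764112,-0.02486483,-0.15474743],[0.15455676,0.00942709,-0.98793893]],[-0.02081741,0.55399101,1.13430873])}
def proj(n,X):
    f,cx,cy,R,t=C[n]; u=np.array(R)@X+t; return np.array([f*u[0]/u[2]+cx,f*u[1]/u[2]+cy])
E
python3 - <<'E'
from c import *
o=np.array([.4627,-.1725,0]); R=Ro.from_euler("z",-1.7,degrees=True)
L=[((9,30,58),(9,-30,58)),((9,30,58),(-9,30,58)),((9,-30,58),(-9,-30,58)),((-9,30,40),(-9,-30,40)),((13,34,58),(13,-34,58)),((13,34,58),(-13,34,58)),((13,-34,58),(-13,-34,58)),((-13,34,40),(-13,-34,40))]
out=[]
for n,x0,y0 in(("side",298,160),("top",320,228)):
    k=8; w,h=48,56
    if n=="top": w,h=48,56
    a=cv2.imread(f"pics/{n}0.png")[y0:y0+h,x0:x0+w]; a=cv2.convertScaleAbs(a,alpha=2)
    im=cv2.resize(a,None,fx=k,fy=k,interpolation=cv2.INTER_CUBIC)
    for i,(p,q) in enumerate(L):
        P=[tuple(((proj(n,o+R.apply(np.array(v)/1e3))-[x0,y0]+.5)*k).astype(int).tolist()) for v in(p,q)]
        cv2.line(im,P[0],P[1],(0,255,0) if i<4 else (0,0,255),1)
    out.append(im)
cv2.imwrite("pics/ov.png",np.hstack(out))
E
```

```text
(no output)
```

View pics/ov.png

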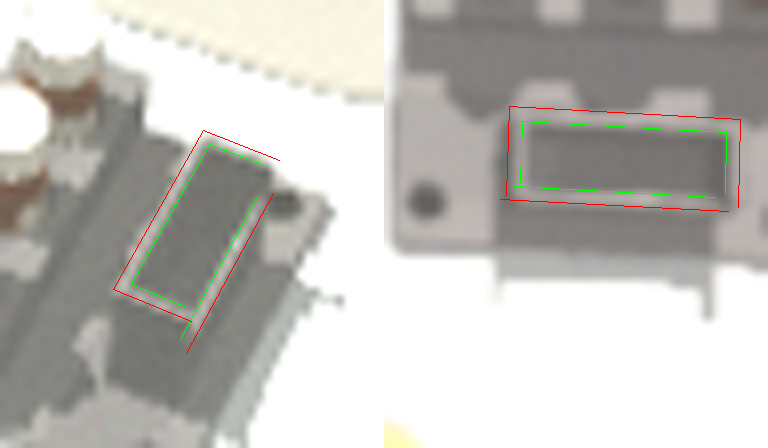

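Emit:
{"api": "drive_tool", "payload": {"moves": [{"x":0,"y":0,"z":4,"rx":0,"ry":0,"rz":0,"fingers":0.2},{"x":0,"y":0,"z":8,"rx":0,"ry":0,"rz":0,"fingers":0.2},{"x":0,"y":0,"z":11,"rx":0,"ry":0,"rz":0,"fingers":0.2},{"x":0,"y":0,"z":12.5,"rx":0,"ry":0,"rz":0,"fingers":0.2},{"x":0,"y":0,"z":13.5,"rx":0,"ry":0,"rz":0,"fingers":0.2},{"x":0,"y":0,"z":13.5,"rx":0,"ry":0,"rz":0,"fingers":0.2}]}}

```text
time_s: 37.25
tool_pos: [0.4679, -0.1735, 0.1303]
tool_rot: [-180.0, 0.0, -1.7]
force: [-0.3, 0.4, -0.2]
grip_width: 0.0555
grasp_force: 14.0
```

Emit:
{"api": "drive_tool", "payload": {"moves": [{"x":0,"y":0,"z":1,"rx":0,"ry":0,"rz":0,"fingers":0.2},{"x":0,"y":0,"z":2,"rx":0,"ry":0,"rz":0,"fingers":0.2},{"x":0,"y":0,"z":2,"rx":0,"ry":0,"rz":0,"fingers":0.2}]}}

```text
time_s: 37.62
tool_pos: [0.4679, -0.1735, 0.1283]
tool_rot: [180.0, 0.0, -1.7]
force: [0.3, -0.4, -0.0]
grip_width: 0.0556
grasp_force: 14.0
```

Emit:
{"api": "drive_tool", "payload": {"moves": [{"x":0,"y":0,"z":1,"rx":0,"ry":0,"rz":0,"fingers":0.2},{"x":0,"y":0,"z":2,"rx":0,"ry":0,"rz":0,"fingers":0.2},{"x":0,"y":0,"z":3,"rx":0,"ry":0,"rz":0,"fingers":0.2},{"x":0,"y":0,"z":3,"rx":0,"ry":0,"rz":0,"fingers":0.2}]}}

```text
time_s: 38.12
tool_pos: [0.4678, -0.1735, 0.1252]
tool_rot: [-180.0, 0.0, -1.7]
force: [0.6, -0.5, -0.6]
grip_width: 0.0555
grasp_force: 14.0
```

Emit:
{"api": "drive_tool", "payload": {"moves": [{"x":0,"y":-0.5,"z":3,"rx":0,"ry":0,"rz":0,"fingers":0.2},{"x":0,"y":-0.5,"z":6,"rx":0,"ry":0,"rz":0,"fingers":0.2},{"x":0,"y":-0.5,"z":9,"rx":0,"ry":0,"rz":0,"fingers":0.2},{"x":0,"y":-0.5,"z":12,"rx":0,"ry":0,"rz":0,"fingers":0.2},{"x":0,"y":-0.5,"z":15,"rx":0,"ry":0,"rz":0,"fingers":0.2},{"x":0,"y":-0.5,"z":15,"rx":0,"ry":0,"rz":0,"fingers":0.2}]}}

```text
time_s: 38.88
tool_pos: [0.4677, -0.173, 0.11]
tool_rot: [-180.0, 0.0, -1.7]
force: [0.4, -0.4, -0.2]
grip_width: 0.0553
grasp_force: 14.0
```

Emit:
{"api": "drive_tool", "payload": {"moves": [{"x":0,"y":0,"z":3,"rx":0,"ry":0,"rz":0,"fingers":0.2},{"x":0,"y":0,"z":6,"rx":0,"ry":0,"rz":0,"fingers":0.2},{"x":0,"y":0,"z":9,"rx":0,"ry":0,"rz":0,"fingers":0.2},{"x":0,"y":0,"z":12,"rx":0,"ry":0,"rz":0,"fingers":0.2},{"x":0,"y":0,"z":15,"rx":0,"ry":0,"rz":0,"fingers":0.2},{"x":0,"y":0,"z":15,"rx":0,"ry":0,"rz":0,"fingers":0.2}]}}

```text
time_s: 39.62
tool_pos: [0.4677, -0.173, 0.095]
tool_rot: [-180.0, 0.0, -1.7]
force: [-0.5, -0.1, -0.1]
grip_width: 0.0558
grasp_force: 14.0
```

Emit:
{"api": "drive_tool", "payload": {"moves": [{"x":0,"y":0,"z":2,"rx":0,"ry":0,"rz":0,"fingers":0.2},{"x":0,"y":0,"z":4,"rx":0,"ry":0,"rz":0,"fingers":0.2},{"x":0,"y":0,"z":6,"rx":0,"ry":0,"rz":0,"fingers":0.2},{"x":0,"y":0,"z":7,"rx":0,"ry":0,"rz":0,"fingers":0.2},{"x":0,"y":0,"z":7,"rx":0,"ry":0,"rz":0,"fingers":0.2}]}}

```text
time_s: 40.25
tool_pos: [0.4679, -0.173, 0.0883]
tool_rot: [-180.0, 0.0, -1.7]
force: [-0.2, 0.8, 0.6]
grip_width: 0.0554
grasp_force: 14.0
```

Emit:
{"api": "drive_tool", "payload": {"moves": [{"x":0,"y":0,"z":1,"rx":0,"ry":0,"rz":0,"fingers":0.2},{"x":0,"y":0,"z":2,"rx":0,"ry":0,"rz":0,"fingers":0.2},{"x":0,"y":0,"z":3,"rx":0,"ry":0,"rz":0,"fingers":0.2},{"x":0,"y":0,"z":3,"rx":0,"ry":0,"rz":0,"fingers":0.2}]}}

```text
time_s: 40.75
tool_pos: [0.4678, -0.173, 0.0852]
tool_rot: [-180.0, 0.0, -1.7]
force: [-0.1, 0.2, -0.3]
grip_width: 0.0556
grasp_force: 14.0
```

Emit:
{"api": "drive_tool", "payload": {"moves": [{"x":0,"y":0,"z":1,"rx":0,"ry":0,"rz":0,"fingers":0.2},{"x":0,"y":0,"z":2,"rx":0,"ry":0,"rz":0,"fingers":0.2},{"x":0,"y":0,"z":3.5,"rx":0,"ry":0,"rz":0,"fingers":0.2},{"x":0,"y":0,"z":4.5,"rx":0,"ry":0,"rz":0,"fingers":0.2},{"x":0,"y":0,"z":4.5,"rx":0,"ry":0,"rz":0,"fingers":0.2}]}}

```text
time_s: 41.38
tool_pos: [0.4679, -0.173, 0.0807]
tool_rot: [180.0, 0.0, -1.7]
force: [0.2, -0.7, -1.1]
grip_width: 0.0554
grasp_force: 14.0
```

Emit:
{"api": "drive_tool", "payload": {"moves": [{"x":0,"y":0,"z":0.5,"rx":0,"ry":0,"rz":0,"fingers":0.2},{"x":0,"y":0,"z":1,"rx":0,"ry":0,"rz":0,"fingers":0.2},{"x":0,"y":0,"z":1.5,"rx":0,"ry":0,"rz":0,"fingers":0.2},{"x":0,"y":0,"z":1.5,"rx":0,"ry":0,"rz":0,"fingers":0.2}]}}

```text
time_s: 41.88
tool_pos: [0.4679, -0.173, 0.0793]
tool_rot: [180.0, 0.0, -1.7]
force: [0.6, 0.0, 0.0]
grip_width: 0.0554
grasp_force: 14.0
```

Emit:
{"api": "drive_tool", "payload": {"moves": [{"x":0,"y":0,"z":0.4,"rx":0,"ry":0,"rz":0,"fingers":0.2},{"x":0,"y":0,"z":0.4,"rx":0,"ry":0,"rz":0,"fingers":0.2},{"x":0,"y":0,"z":0.4,"rx":0,"ry":0,"rz":0,"fingers":0.2}]}}

```text
time_s: 42.25
tool_pos: [0.4679, -0.173, 0.0789]
tool_rot: [180.0, 0.0, -1.7]
force: [-0.3, -0.2, -0.2]
grip_width: 0.0555
grasp_force: 14.0
```

Emit:
{"api": "drive_tool", "payload": {"moves": [{"x":0,"y":0,"z":0.4,"rx":0,"ry":0,"rz":0,"fingers":0.2},{"x":0,"y":0,"z":0.4,"rx":0,"ry":0,"rz":0,"fingers":0.2}]}}

```text
time_s: 42.5
tool_pos: [0.468, -0.173, 0.0787]
tool_rot: [180.0, -0.0, -1.7]
force: [0.0, 0.3, 1.1]
grip_width: 0.0553
grasp_force: 14.0
```

Emit:
{"api": "drive_tool", "payload": {"moves": [{"x":0,"y":0,"z":0.3,"rx":0,"ry":0,"rz":0,"fingers":0.2},{"x":0,"y":0,"z":0.3,"rx":0,"ry":0,"rz":0,"fingers":0.2}]}}

```text
time_s: 42.75
tool_pos: [0.4682, -0.1731, 0.0787]
tool_rot: [180.0, -0.0, -1.7]
force: [-0.6, 0.9, 4.1]
grip_width: 0.0554
grasp_force: 14.0
```

Emit:
{"api": "drive_tool", "payload": {"moves": [{"x":0,"y":0,"z":-0.4,"rx":0,"ry":0,"rz":0,"fingers":0.2},{"x":0,"y":0,"z":-0.4,"rx":0,"ry":0,"rz":0,"fingers":0.2},{"x":0,"y":0,"z":-0.4,"rx":0,"ry":0,"rz":0,"fingers":-0.35},{"x":0,"y":0,"z":-0.4,"rx":0,"ry":0,"rz":0,"fingers":-0.45},{"x":0,"y":0,"z":-0.4,"rx":0,"ry":0,"rz":0,"fingers":-0.6},{"x":0,"y":0,"z":-0.4,"rx":0,"ry":0,"rz":0,"fingers":-0.8},{"x":0,"y":0,"z":-0.4,"rx":0,"ry":0,"rz":0,"fingers":-0.8},{"x":0,"y":0,"z":-0.4,"rx":0,"ry":0,"rz":0,"fingers":-0.8}]}}

```text
time_s: 43.75
tool_pos: [0.468, -0.173, 0.0787]
tool_rot: [180.0, -0.0, -1.7]
force: [-0.4, -0.5, -0.2]
grip_width: 0.0777
grasp_force: 0.0
```

Emit:
{"api": "drive_tool", "payload": {"moves": [{"x":0,"y":0,"z":-3,"rx":0,"ry":0,"rz":0,"fingers":-0.8},{"x":0,"y":0,"z":-10,"rx":0,"ry":0,"rz":0,"fingers":-0.8},{"x":0,"y":0,"z":-20,"rx":0,"ry":0,"rz":0,"fingers":-0.8},{"x":0,"y":0,"z":-35,"rx":0,"ry":0,"rz":0,"fingers":-0.8},{"x":0,"y":0,"z":-55,"rx":0,"ry":0,"rz":0,"fingers":-0.8},{"x":0,"y":0,"z":-80,"rx":0,"ry":0,"rz":0,"fingers":-0.8},{"x":0,"y":0,"z":-110,"rx":0,"ry":0,"rz":0,"fingers":-0.8},{"x":0,"y":0,"z":-140,"rx":0,"ry":0,"rz":0,"fingers":-0.8},{"x":0,"y":0,"z":-160,"rx":0,"ry":0,"rz":0,"fingers":-0.8},{"x":0,"y":0,"z":-170,"rx":0,"ry":0,"rz":0,"fingers":-0.8},{"x":0,"y":0,"z":-170,"rx":0,"ry":0,"rz":0,"fingers":-0.8},{"x":0,"y":0,"z":-170,"rx":0,"ry":0,"rz":0,"fingers":-0.8}]}}

```text
time_s: 45.25
tool_pos: [0.4674, -0.1729, 0.2478]
tool_rot: [-180.0, 0.1, -1.7]
force: [0.1, 0.8, 0.4]
grip_width: 0.0786
grasp_force: 0.0
```

```bash
python3 -c "from cell import workorder; print(workorder.sign_off())"
```

```text
the job is handed in; nothing more can be done
None
```

I lifted the blue pack off its peg and stood it on the caddy pocket floor by feel, then released it, moved clear and signed off at about 45 s. All readings stayed below the tear limit: at most about 3 N of strain on the hang hole and 4 N on the pocket floor. The 200 camera calls ran out before the insertion, so there is no picture of the final placement.

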